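# Seat the yellow-lidded ingredient pan in its holder

## Task

Pick up the ingredient pan with the yellow lid and lower it into the empty well of the black two-well holder, so that its rim lies flat and fully home on the holder. Keep hold of it until it is down in the well, do not drop it in, and leave the red-lidded pan where it stands.

Things in the scene. Friction and masses are not known exactly. Their poses are not given: they have to be found in the camera images.
- yellow_pan_grip (a point): Mid-grip of the handle fin (70 x 12 mm, 36 high, along x) on the yellow-lidded pan: 24 mm above the lid, 80 above the pan's foot, 30 above its rim's underside. x: long side, z: up. Rigid white tub 50 deep, tapering from 116 x 66 mm below the rim to 100 x 50; fixed lid 140 x 90 x 6 is its rim; 92 tall overall, 0.4 kg. Stands on the table; fits either way round.
- empty_well (a point): Centre of the empty well's mouth, level with the top of the fixed black holder (160 x 212 mm, 70 tall). Well 126 (x) x 76 mm (y), upright walls, 64 deep, grey floor; a pan hangs in it by its rim, its handle point then 30 mm above this one. x: long side, z: up. 104 mm off along +y the other well holds a fixed blue-lidded pan, whose handle stands 42 mm above the holder.
- red_pan_grip (a point): Bystander: loose pan of the same shape and size with a red lid and fin, standing on the table on either side of the yellow one. The point and axes are as for the yellow pan: mid-grip of the fin, 80 mm above its foot, x along its long side.
Not all that is in view belongs to the job. What is shaped like the part that bears yellow_pan_grip but blue is not meant.

How it is judged:
By the outcome, as a careful person would: the job done as asked, in the order asked, and still so for the second after the job is handed in, with the robot touching nothing.
It also fails if it takes over 40 s, if anything falls off the work surface, if the arm or the gripper's body presses on something with over 40 N, if the wrist force passes 120 N, or if a joint passes its speed limit or range.

## Robot

A 6-joint arm with a two-finger parallel gripper is mounted at the origin on the work surface. World frame = base frame: x ahead of the robot, y to its left, z up, the work surface at z = 0. Lengths are in m, angles in rad, forces in N, time in s.
With the tool pointing down it reaches from about 0.35 to 0.85 m from the base axis. Payload 8.1 kg.
Tool frame: the origin (TCP) lies on the mounting face of the last link; the fingertips stand 186 mm ahead of it and the grasp point (between the pads) lies 167 mm ahead of it; z points along the fingers, y is the line along which they close (so a half turn about z gives the same grasp; the last joint's range is limited). The gripper opens to 93 mm and grips with 3 to 60 N. Pads are 15 mm wide; open, the fingers measure 128 mm over their backs; the gripper's body (75 mm by 188 mm) begins 65 mm behind the grasp point.
Start: joints at [1.077, 0.13, 1.488, -0, 1.523, -0.085], TCP at [0.238, 0.551, 0.405] pointing down, gripper open.
Joint ranges: [-2.96, 2.96], [-0.89, 2.26], [0.02, 2.5], [-1.34, 4.48], [0, 2.73], [-2.66, 2.66]. Speed limits (rad/s): [2.39, 2.39, 2.79, 3.14, 3.14, 3.14].

## Interface

Orientations are given as a rotation vector (axis times angle).
In Python, from plant import * gives the robot as it stands. The module is installed in compiled form; this text tells all that it offers.
- The arm moves only by the tool arm_command, never from a script. Its argument "increments" is a list of rows, each a list of 6 numbers: the shift along the tool's x, y, z in units of 0.2 m (1.0 is 0.2 m), then the turn, a rotation vector about the tool's x, y, z in units of pi rad (1.0 is pi rad). A call has exactly 5 rows; each row is the pose to reach, as a shift and turn from the pose commanded when the call began, along the tool's axes at that moment, turning the shorter way round; what a row does not reach only later rows make up. A row lasts 1/8 s, in which the tool goes at most 62.5 mm and 10.7 degrees, less where a joint would pass 70% of its speed; a pose out of reach is approached as far as the arm can. A call with a number of a shift or a turn outside -1 to 1 is refused whole. A call with a gripper value outside its range is refused whole. "fingers" is the closure, from -1 (fully open) to 1 (shut), set as the call begins (left out, the last holds). The fingers move at their own pace and stop on an object; "force" is the grip in N (left out, the last holds). Time passes only in rows, so rows that repeat a pose let the fingers close, or fill a call up. It gives the time, the measured TCP pose, the force, the opening and the grip force at its end, in the units of the state.
- read_state(): the state, without advancing time (a new reading comes with each control period).
- read_camera(name): name is "scene" or "top"; returns a dict with "image" (400x640x3 uint8, red, green, blue), "fx", "fy", "cx", "cy" (pixels), "T" (4x4, takes a point from camera to world coordinates). Camera axes: x right, y down, z forward; pixel columns grow to the right and rows downward; lengths in m; the calibration is good to about 2 mm. A picture is of the moment at which its call begins. There is no depth.
- close_job(): hands the job in; it is judged then, once.
The state is a dict: "t": time; "q": joint angles; "dq": joint speeds; "joint_torque": joint torques, N m; "tool_pos": TCP position; "orientation": TCP orientation; "force": force on the tool from outside, world axes, zero at the start; "wrist_torque": the same for the moment, N m; "opening": finger opening in m; "gripper_force": force on a finger pad.
Only numpy, scipy, OpenCV 4.12 (cv2) and the standard library are available. Lean on these libraries where they do the work, as an engineer would, in place of code of your own. Each camera call takes 0.05 s, during which the arm holds its last target. There are 200 camera calls.

## Working session

There is one attempt and no reset: what is moved stays moved. The work goes in short steps, Python scripts to look and compute and a tool call to move; the robot and the scene stay as the last step left them, time stands still between calls to the robot, and variables do not carry over. Pictures are saved under pics/ and viewed, at most 10 in all, crops included, and the job is handed in when it is done.

Besides the shell and the picture viewer there is one more tool, called after ">>>" in YAML: its name, and indented under it one key for each argument. arm_command: Moves the arm, as the interface text tells. Shifts and turns lie within -1 to 1; 1 stands for 0.2 m of shift or pi rad of turn. Its arguments: {"type":"object","properties":{"increments":{"type":"array","items":{"type":"array","items":{"type":"number","minimum":-1,"maximum":1}}},"fingers":{"type":"number"},"force":{"type":"number"}},"required":["increments"]}

```bash
mkdir -p pics; python3 - <<'E'
from plant import *
import cv2, numpy as np
s=read_state(); print(s)
for n in("scene","top"):
    c=read_camera(n); cv2.imwrite(f"pics/{n}0.png",c["image"][:,:,::-1]); print(n,c["fx"],c["fy"],c["cx"],c["cy"],np.round(c["T"],4).tolist())
E
```

```text
{'t': 0.0, 'q': array([ 1.07661272e+00,  1.31149976e-01,  1.48928047e+00, -1.39015341e-05,
        1.52296159e+00, -8.53847092e-02]), 'dq': array([ 0.00066458,  0.00334512,  0.0008577 , -0.00092013,  0.00204185,
       -0.00172495]), 'joint_torque': array([ 5.39626981e-04, -5.59861636e+01, -4.91744256e+01,  7.66391214e-02,
        3.57873598e-02, -1.40466632e-04]), 'tool_pos': array([0.23837132, 0.55037279, 0.40369316]), 'orientation': array([-6.37574861e-01, -3.07570294e+00,  2.71440238e-03]), 'force': array([-0.70161616, -0.77298869, -0.02126925]), 'wrist_torque': array([-0.01949203, -0.03594786, -0.0110765 ]), 'gripper_force': 0.0, 'opening': 0.09287573004746155}
scene 373.7998555557643 373.7998555557643 315.01479006832125 202.86149828303192 [[0.7253, 0.4615, -0.5108, 1.0095], [0.6884, -0.4822, 0.5419, -0.6466], [0.0038, -0.7446, -0.6675, 0.7043], [0.0, 0.0, 0.0, 1.0]]
top 460.2823940674062 460.2823940674062 319.4449955628694 198.2624844399455 [[0.0384, -0.9723, 0.2306, 0.2895], [-0.9993, -0.0372, 0.0095, -0.1547], [-0.0007, -0.2308, -0.973, 1.159], [0.0, 0.0, 0.0, 1.0]]
```

View pics/scene0.png

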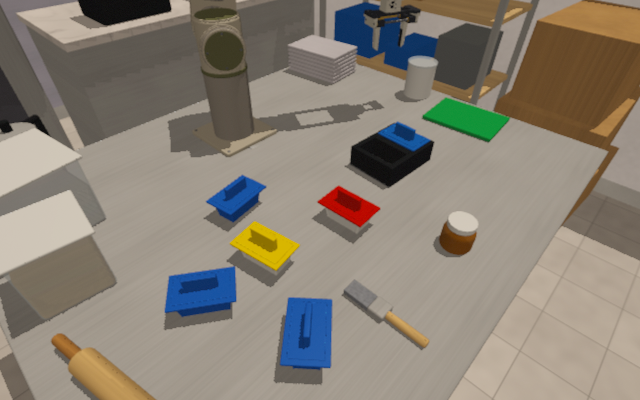

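View pics/top0.png

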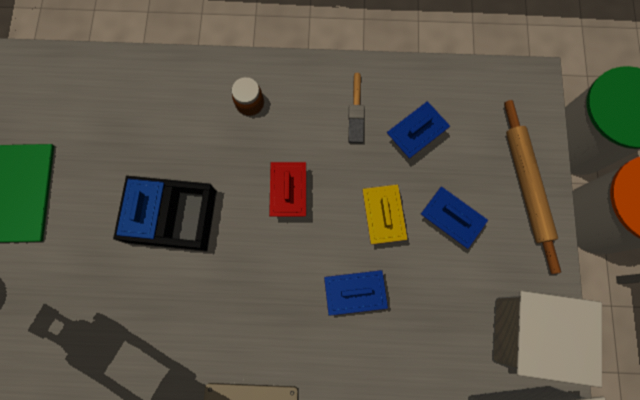

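The top view shows the yellow lid at about (385,215), the red lid at (288,190), and the black holder around (165,213) with its empty well at (188,218). The scene view agrees: yellow (265,245), red (349,208), holder (392,155). The blue pans are at (418,131), (454,217), (356,292) and, in the holder, (141,208). Only the pan at (385,215) is yellow, so that is the one meant. I'll measure it and enlarge it in one crop.

```bash
cat > h.py <<'E'
from plant import *
import cv2, numpy as np
from scipy.spatial.transform import Rotation as R
def toworld(c,uv,z):
    uv=np.atleast_2d(uv).astype(float); T=np.array(c["T"])
    d=np.c_[(uv[:,0]-c["cx"])/c["fx"],(uv[:,1]-c["cy"])/c["fy"],np.ones(len(uv))]@T[:3,:3].T
    return (T[:3,3]+d*((z-T[2,3])/d[:,2])[:,None])[:,:2]
def topix(c,p):
    T=np.array(c["T"]); q=(np.atleast_2d(p)-T[:3,3])@T[:3,:3]
    return np.c_[q[:,0]/q[:,2]*c["fx"]+c["cx"],q[:,1]/q[:,2]*c["fy"]+c["cy"]]
HUE=dict(yellow=(20,35),blue=(100,125),red=(0,8))
def blob(c,col,near,z):
    "long-side rect of the colour blob nearest pixel `near`, on plane z: centre, (long,short), yaw of long side"
    h=cv2.cvtColor(c["image"],cv2.COLOR_RGB2HSV); a,b=HUE[col]
    m=cv2.inRange(h,(a,150,50),(b,255,255))
    cs=[k for k in cv2.findContours(m,cv2.RETR_EXTERNAL,cv2.CHAIN_APPROX_NONE)[0] if cv2.contourArea(k)>150]
    k=min(cs,key=lambda k:np.linalg.norm(k[:,0].mean(0)-near))
    w=toworld(c,k[:,0],z)
    b=cv2.boxPoints(cv2.minAreaRect((w*1000).astype(np.float32)))/1000
    e=[b[1]-b[0],b[2]-b[1]]; L=max(e,key=np.linalg.norm); S=min(e,key=np.linalg.norm)
    return b.mean(0),(np.linalg.norm(L),np.linalg.norm(S)),np.arctan2(L[1],L[0])
E
python3 - <<'E'
from h import *
c=read_camera("top")
for col,n,z in(("yellow",(385,215),.056),("red",(288,190),.056),("blue",(141,208),.076)):
    p,s,y=blob(c,col,n,z); print(col,p.round(4),np.round(s,4),np.degrees(y).round(2))
# holder: blue lid axes -> well; overlay
hx=np.array([np.cos(y),np.sin(y)]); hx*=np.sign(hx[0]); 
hy=np.array([-hx[1],hx[0]])
print("hx",hx)
im=c["image"][:,:,::-1].copy(); S=3; big=cv2.resize(im[110:280,100:430],None,fx=2.4,fy=2.4,interpolation=cv2.INTER_CUBIC)
well=p-.104*hy; print("well",well)
def rect(ctr,L,W,z,colr):
    q=[list(ctr+sx*L/2*hx+sy*W/2*hy)+[z] for sx,sy in((1,1),(1,-1),(-1,-1),(-1,1))]
    u=((topix(c,q)-[100,110]+.5)*2.4-.5).astype(int); cv2.polylines(big,[u],True,colr,1)
rect(well,.126,.076,.07,(0,255,0)); rect(well+.052*hy,.16,.212,.07,(0,255,255))
cv2.imwrite("pics/crop1.png",big)
s=read_state(); print(R.from_rotvec(s["orientation"]).as_matrix().round(3))
E
```

```text
yellow [ 0.5185 -0.3038] [0.1406 0.0907] 9.48
red [ 0.5724 -0.0633] [0.1384 0.0882] 2.43
blue [0.5061 0.2869] [0.1409 0.0904] -3.54
hx [ 0.99809086 -0.06176229]
well [0.49962816 0.1830805 ]
[[-0.918  0.397 -0.001]
 [ 0.397  0.918 -0.001]
 [ 0.    -0.001 -1.   ]]
```

View pics/crop1.png

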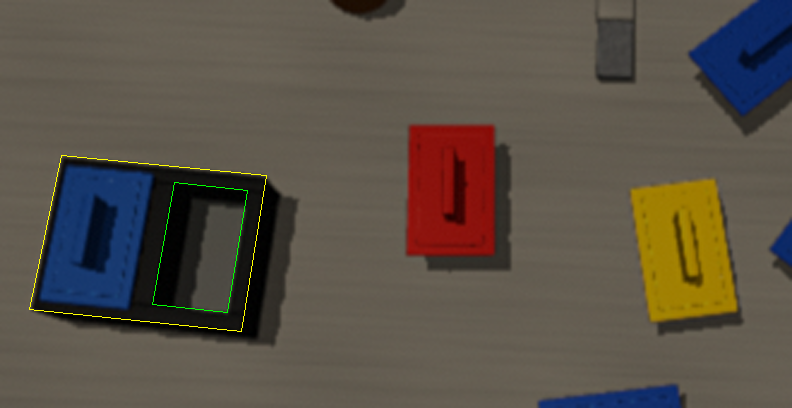

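The crop confirms the only yellow pan at crop (684,250). It measures 141 x 91 mm against the 140 x 90 given. The well outline predicted from the blue lid in the holder (green) lies on the empty well at crop (200,248). Both points are within reach (0.60 m and 0.53 m), so I'm setting out.

>>> arm_command:
  increments:
    - [-0.18, -0.2, 0, 0, 0, 0]
    - [-0.37, -0.41, 0, 0, 0, 0]
    - [-0.57, -0.63, 0, 0, 0, 0]
    - [-0.76, -0.84, 0, 0, 0, 0]
    - [-0.95, -1, 0, 0, 0, 0]
  fingers: -1

```text
t: 0.78
tool_pos: [0.3334, 0.2897, 0.4046]
orientation: [0.638, 3.076, 0.0]
force: [0.7, 0.2, -0.5]
opening: 0.0937
gripper_force: 0.0
```

>>> arm_command:
  increments:
    - [-0.19, -0.2, 0, 0, 0, 0]
    - [-0.38, -0.41, 0, 0, 0, 0]
    - [-0.57, -0.63, 0, 0, 0, 0]
    - [-0.76, -0.84, 0, 0, 0, 0]
    - [-0.95, -1, 0, 0, 0, 0]

```text
t: 1.4
tool_pos: [0.4282, 0.0304, 0.4048]
orientation: [0.639, 3.075, 0.0]
force: [1.0, -0.1, 0.8]
opening: 0.0931
gripper_force: 0.0
```

>>> arm_command:
  increments:
    - [-0.19, -0.2, 0, 0, 0, -0.04]
    - [-0.38, -0.41, 0, 0, 0, -0.08]
    - [-0.57, -0.63, 0, 0, 0, -0.12]
    - [-0.76, -0.84, 0, 0, 0, -0.16]
    - [-0.95, -1, 0, 0, 0, -0.183]

```text
t: 2.02
tool_pos: [0.5231, -0.2288, 0.4044]
orientation: [0.264, -3.13, -0.0]
force: [1.3, 1.0, 0.9]
opening: 0.0929
gripper_force: 0.0
```

```bash
cat >> h.py <<'E'
def goto(x,y,z,yaw_deg):
    "units to write in the call to bring the tool (x axis at yaw, pointing down) to x,y,z from the measured pose"
    s=read_state(); A=R.from_rotvec(s["orientation"])
    a=np.radians(yaw_deg); X=np.array([np.cos(a),np.sin(a),0]); Z=np.array([0,0,-1.]); B=R.from_matrix(np.c_[X,np.cross(Z,X),Z])
    print("t",round(s["t"],2),"pos",s["tool_pos"].round(4),"inc",(A.inv().apply(np.array([x,y,z])-s["tool_pos"])/.2).round(3),((A.inv()*B).as_rotvec()/np.pi).round(4),
      "F",s["force"].round(1),"open",round(s["opening"],4),"grip",round(s["gripper_force"],1),"q",s["q"].round(2))
E
python3 -c "
from h import *
goto(.5185,-.3038,.30,189.48)"
```

```text
t 2.02 pos [ 0.5231 -0.2288  0.4044] inc [ 0.085 -0.366  0.522] [ 0.     -0.0001  0.0008] F [1.3 1.  0.9] open 0.0929 grip 0.0 q [-0.5   0.05  1.57 -0.    1.52 -2.24]
```

>>> arm_command:
  increments:
    - [0.03, -0.12, 0.1, 0, 0, 0]
    - [0.06, -0.24, 0.2, 0, 0, 0]
    - [0.085, -0.366, 0.35, 0, 0, 0.0008]
    - [0.085, -0.366, 0.52, 0, 0, 0.0008]
    - [0.085, -0.366, 0.52, 0, 0, 0.0008]

```text
t: 2.65
tool_pos: [0.517, -0.301, 0.2969]
orientation: [0.255, -3.126, -0.007]
force: [0.0, 0.0, -0.1]
opening: 0.093
gripper_force: 0.0
```

```bash
python3 - <<'E'
from h import *
goto(.5185,-.3038,.247,189.48)
a=read_camera("scene"); b=read_camera("top")
def crop(c,u,v,f=3.2):
    return cv2.resize(c["image"][v:v+110,u:u+120,::-1],None,fx=f,fy=f,interpolation=cv2.INTER_CUBIC)
cr=crop(a,200,150); 
# mark measured grip point and fin ends
y=np.radians(9.48)
for d,z in((-.035,.08),(0,.08),(.035,.08)):
    u=((topix(a,[.5185+d*np.cos(y),-.3038+d*np.sin(y),z])[0]-[200,150]+.5)*3.2).astype(int); cv2.circle(cr,u,2,(255,0,255),-1)
cv2.imwrite("pics/c2.png",np.hstack([cr,crop(b,330,150)]))
E
```

```text
t 2.65 pos [ 0.517  -0.301   0.2969] inc [-0.007 -0.017  0.25 ] [ 0.0016 -0.0016 -0.0008] F [ 0.   0.  -0.1] open 0.093 grip 0.0 q [-0.61  0.2   1.61  0.    1.34 -2.35]
```

View pics/c2.png

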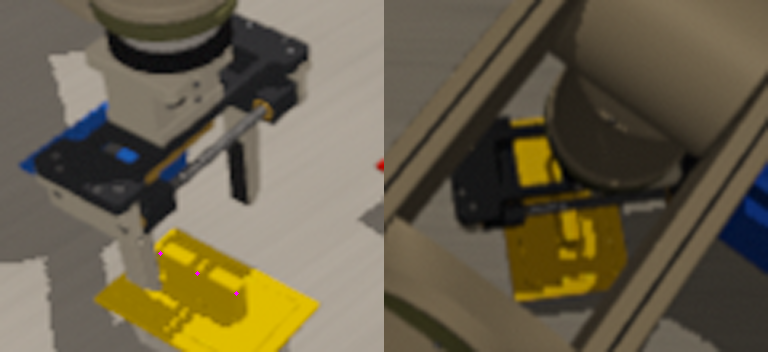

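The scene crop has the gripper above the pan with the fingers straddling the yellow fin. The measured grip points (magenta, crop (160,253) to (237,293)) lie on the fin about two thirds of the way up, as they should. Going down.

>>> arm_command:
  increments:
    - [0, 0, 0.05, 0, 0, 0]
    - [0, 0, 0.1, 0, 0, 0]
    - [0, 0, 0.15, 0, 0, 0]
    - [0, 0, 0.15, 0, 0, 0]
    - [0, 0, 0.15, 0, 0, 0]

```text
t: 3.38
tool_pos: [0.5184, -0.3016, 0.2708]
orientation: [0.257, -3.131, -0.0]
force: [0.3, -0.1, 0.6]
opening: 0.0932
gripper_force: 0.0
```

```bash
python3 -c "
from h import *
goto(.5185,-.3038,.247,189.48)"
```

```text
t 3.38 pos [ 0.5184 -0.3016  0.2708] inc [ 0.001 -0.011  0.119] [ 0.     -0.     -0.0006] F [ 0.3 -0.1  0.6] open 0.0932 grip 0.0 q [-0.61  0.23  1.63  0.    1.28 -2.35]
```

>>> arm_command:
  increments:
    - [0, -0.011, 0.04, 0, 0, 0]
    - [0, -0.011, 0.08, 0, 0, 0]
    - [0, -0.011, 0.119, 0, 0, 0]
    - [0, -0.011, 0.119, 0, 0, 0]
    - [0, -0.011, 0.119, 0, 0, 0]

```text
t: 4.0
tool_pos: [0.5187, -0.3038, 0.2469]
orientation: [0.257, -3.131, -0.0]
force: [-1.0, -0.3, -0.2]
opening: 0.0928
gripper_force: 0.0
```

>>> arm_command:
  increments:
    - [0, 0, 0, 0, 0, 0]
    - [0, 0, 0, 0, 0, 0]
    - [0, 0, 0, 0, 0, 0]
    - [0, 0, 0, 0, 0, 0]
    - [0, 0, 0, 0, 0, 0]
  fingers: 1
  force: 40

```text
t: 4.62
tool_pos: [0.5187, -0.3037, 0.247]
orientation: [-0.257, 3.131, -0.0]
force: [-0.3, -0.6, -0.2]
opening: 0.0476
gripper_force: 0.0
```

```bash
python3 -c "
from h import *
goto(.5185,-.3038,.247,189.48)"
```

```text
t 4.62 pos [ 0.5187 -0.3037  0.247 ] inc [ 0.001 -0.    -0.   ] [-0.      0.     -0.0006] F [-0.3 -0.6 -0.2] open 0.0476 grip 0.0 q [-0.62  0.26  1.64 -0.    1.24 -2.35]
```

>>> arm_command:
  increments:
    - [0, 0, 0, 0, 0, 0]
    - [0, 0, 0, 0, 0, 0]
    - [0, 0, 0, 0, 0, 0]
    - [0, 0, 0, 0, 0, 0]
    - [0, 0, 0, 0, 0, 0]

```text
t: 5.25
tool_pos: [0.5187, -0.3037, 0.2469]
orientation: [0.257, -3.131, -0.0]
force: [0.0, -0.1, 0.9]
opening: 0.0118
gripper_force: 40.0
```

>>> arm_command:
  increments:
    - [0, 0, -0.02, 0, 0, 0]
    - [0, 0, -0.06, 0, 0, 0]
    - [0, 0, -0.12, 0, 0, 0]
    - [0, 0, -0.15, 0, 0, 0]
    - [0, 0, -0.15, 0, 0, 0]

```text
t: 5.88
tool_pos: [0.519, -0.304, 0.2781]
orientation: [-0.257, 3.13, -0.002]
force: [-0.4, 0.4, -5.1]
opening: 0.0119
gripper_force: 40.0
```

```bash
python3 -c "
from h import *
goto(.4996,.1831,.40,176.46)"
```

```text
t 5.88 pos [ 0.519  -0.304   0.2781] inc [-0.302  2.418 -0.612] [-0.0004  0.0005  0.0717] F [-0.4  0.4 -5.1] open 0.0119 grip 40.0 q [-0.62  0.23  1.62 -0.    1.3  -2.35]
```

Pan held: opening 12 mm, about 5 N of weight. Raising, then carrying.

>>> arm_command:
  increments:
    - [0, 0, -0.12, 0, 0, 0]
    - [0, 0, -0.27, 0, 0, 0]
    - [0, 0, -0.42, 0, 0, 0]
    - [0, 0.04, -0.56, 0, 0, 0]
    - [0, 0.12, -0.61, 0, 0, 0]

```text
t: 6.5
tool_pos: [0.515, -0.2801, 0.4008]
orientation: [-0.255, 3.129, -0.003]
force: [0.5, 0.0, -3.9]
opening: 0.0121
gripper_force: 40.0
```

>>> arm_command:
  increments:
    - [-0.02, 0.15, 0, 0, 0, 0]
    - [-0.04, 0.34, 0, 0, 0, 0]
    - [-0.07, 0.55, 0, 0, 0, 0]
    - [-0.1, 0.76, 0, 0, 0, 0]
    - [-0.12, 0.96, 0, 0, 0, 0]

```text
t: 7.12
tool_pos: [0.5064, -0.0846, 0.3975]
orientation: [0.257, -3.129, -0.001]
force: [1.1, 0.7, -4.5]
opening: 0.0115
gripper_force: 40.0
```

>>> arm_command:
  increments:
    - [-0.02, 0.2, 0, 0, 0, 0.014]
    - [-0.05, 0.4, 0, 0, 0, 0.028]
    - [-0.07, 0.6, 0, 0, 0, 0.042]
    - [-0.09, 0.76, 0, 0, 0, 0.056]
    - [-0.11, 0.88, 0, 0, 0, 0.0717]

```text
t: 7.75
tool_pos: [0.4992, 0.0925, 0.3976]
orientation: [-0.097, -3.138, -0.0]
force: [0.8, -0.7, -3.5]
opening: 0.0119
gripper_force: 40.0
```

```bash
python3 -c "
from h import *
goto(.4996,.1831,.36,176.46)"
```

```text
t 7.75 pos [0.4992 0.0925 0.3976] inc [0.026 0.452 0.188] [ 0.     -0.0006 -0.    ] F [ 0.8 -0.7 -3.5] open 0.0119 grip 40.0 q [ 0.08 -0.12  1.75  0.    1.51 -1.43]
```

>>> arm_command:
  increments:
    - [0.01, 0.12, 0.02, 0, 0, 0]
    - [0.02, 0.25, 0.07, 0, 0, 0]
    - [0.026, 0.37, 0.12, 0, -0.0006, 0]
    - [0.026, 0.452, 0.188, 0, -0.0006, 0]
    - [0.026, 0.452, 0.188, 0, -0.0006, 0]

```text
t: 8.38
tool_pos: [0.4996, 0.1819, 0.3588]
orientation: [-0.094, -3.138, 0.002]
force: [-0.2, -0.6, -3.9]
opening: 0.0117
gripper_force: 40.0
```

>>> arm_command:
  increments:
    - [0, 0, 0, 0, 0, 0]
    - [0, 0, 0, 0, 0, 0]
    - [0, 0, 0, 0, 0, 0]
    - [0, 0, 0, 0, 0, 0]
    - [0, 0, 0, 0, 0, 0]

```text
t: 9.0
tool_pos: [0.5007, 0.1809, 0.3615]
orientation: [0.097, 3.138, -0.0]
force: [0.5, 0.7, -3.9]
opening: 0.012
gripper_force: 40.0
```

```bash
python3 - <<'E'
from h import *
goto(.4996,.1831,.33,176.46)
s=read_state(); a=read_camera("scene"); b=read_camera("top")
p=s["tool_pos"]; zl=p[2]-.167-.024
h=np.radians(-3.54); hx=np.array([np.cos(h),np.sin(h)]); hy=np.array([-hx[1],hx[0]])
out=[]
for c,u,v in((a,330,70),(b,110,150)):
    f=3.6; im=cv2.resize(c["image"][v:v+125,u:u+110,::-1],None,fx=f,fy=f,interpolation=cv2.INTER_CUBIC)
    def rect(ctr,L,W,z,col):
        q=[list(ctr+sx*L/2*hx+sy*W/2*hy)+[z] for sx,sy in((1,1),(1,-1),(-1,-1),(-1,1))]
        cv2.polylines(im,[((topix(c,q)-[u,v]+.5)*f).astype(int)],True,col,1)
    w=np.array([.4996,.1831])
    rect(p[:2],.14,.09,zl,(255,0,255)); rect(w,.126,.076,.07,(0,255,0)); rect(w+.052*hy,.16,.212,.07,(0,255,255))
    out.append(im)
cv2.imwrite("pics/c3.png",np.hstack(out))
E
```

```text
t 9.0 pos [0.5007 0.1809 0.3615] inc [0.006 0.011 0.157] [ 0.      0.0007 -0.    ] F [ 0.5  0.7 -3.9] open 0.012 grip 40.0 q [ 0.25 -0.03  1.73 -0.    1.44 -1.26]
```

View pics/c3.png

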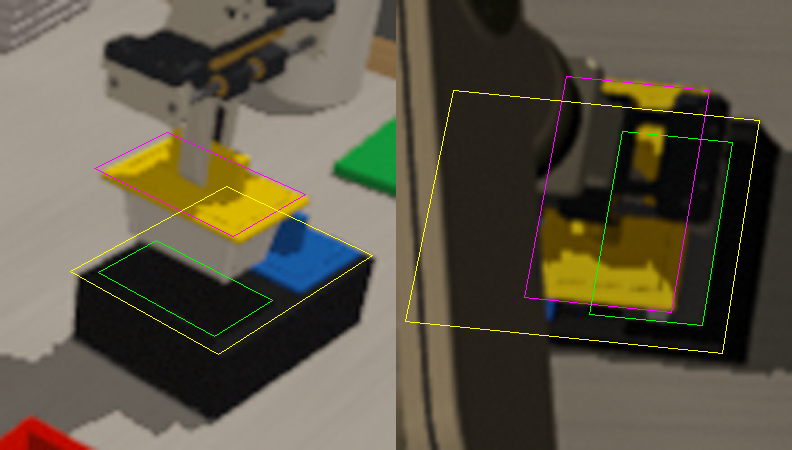

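The left crop shows the yellow pan hanging level above the well. The holder and well outlines fit the black block to within 1–2 pixels, and the lid outline is off by about 2 pixels. I'll check the same lids in the scene camera for bias before lowering.

```bash
python3 - <<'E'
from h import *
a=read_camera("scene"); p=read_state()["tool_pos"]; now=a["image"]
c=dict(a); c["image"]=cv2.imread("pics/scene0.png")[:,:,::-1].copy()
for col,n,z in(("yellow",(265,245),.056),("red",(349,208),.056),("blue",(405,137),.076)):
    q,s,y=blob(c,col,n,z); print(col,q.round(4),np.round(s,4),np.degrees(y).round(2))
h=y; hx=np.array([np.cos(h),np.sin(h)]);hx*=np.sign(hx[0]); hy=np.array([-hx[1],hx[0]]); print("well by scene",q-.104*hy)
q,s,y=blob(a,"yellow",(388,122),p[2]-.191); print("held",q.round(4),np.round(s,4),np.degrees(y).round(2),"tcp",p.round(4))
E
```

```text
yellow [ 0.5265 -0.3047] [0.1401 0.0908] 9.37
red [ 0.5804 -0.0661] [0.1385 0.0899] 2.53
blue [0.5137 0.2878] [0.1448 0.1067] -4.19
well by scene [0.5061064  0.18408056]
held [0.5073 0.186 ] [0.1454 0.1148] -2.71 tcp [0.5006 0.1811 0.3613]
```

The two cameras differ by a steady offset of about 8 mm in x and 1–3 mm in y. Pan and well were both taken from the top camera, and the gripper centres the fin in y, so the offset cancels in the fit. Lowering in guarded steps.

>>> arm_command:
  increments:
    - [0.006, 0.011, 0.04, 0, 0.0007, 0]
    - [0.006, 0.011, 0.09, 0, 0.0007, 0]
    - [0.006, 0.011, 0.14, 0, 0.0007, 0]
    - [0.006, 0.011, 0.157, 0, 0.0007, 0]
    - [0.006, 0.011, 0.157, 0, 0.0007, 0]

```text
t: 9.78
tool_pos: [0.4995, 0.1833, 0.3295]
orientation: [-0.097, -3.139, 0.0]
force: [-0.6, -0.7, -3.8]
opening: 0.0117
gripper_force: 40.0
```

```bash
python3 -c "
from h import *
goto(.4996,.1831,.29,176.46)"
```

```text
t 9.78 pos [0.4995 0.1833 0.3295] inc [-0.001 -0.001  0.197] [-0.0001 -0.0003  0.    ] F [-0.6 -0.7 -3.8] open 0.0117 grip 40.0 q [ 0.26 -0.    1.77  0.    1.38 -1.25]
```

>>> arm_command:
  increments:
    - [0, 0, 0.03, 0, 0, 0]
    - [0, 0, 0.06, 0, 0, 0]
    - [0, 0, 0.09, 0, 0, 0]
    - [0, 0, 0.12, 0, 0, 0]
    - [0, 0, 0.13, 0, 0, 0]

```text
t: 10.4
tool_pos: [0.4994, 0.1833, 0.3032]
orientation: [-0.097, -3.139, 0.0]
force: [-0.3, 0.3, -4.4]
opening: 0.0118
gripper_force: 40.0
```

```bash
python3 - <<'E'
from h import *
goto(.4996,.1831,.285,176.46)
a=read_camera("scene")
cv2.imwrite("pics/c4.png",cv2.resize(a["image"][80:200,330:460,::-1],None,fx=5,fy=5,interpolation=cv2.INTER_CUBIC))
E
```

```text
t 10.4 pos [0.4994 0.1833 0.3032] inc [-0.001 -0.001  0.091] [-0.0001 -0.0004  0.    ] F [-0.3  0.3 -4.4] open 0.0118 grip 40.0 q [ 0.26  0.02  1.79  0.    1.33 -1.25]
```

View pics/c4.png

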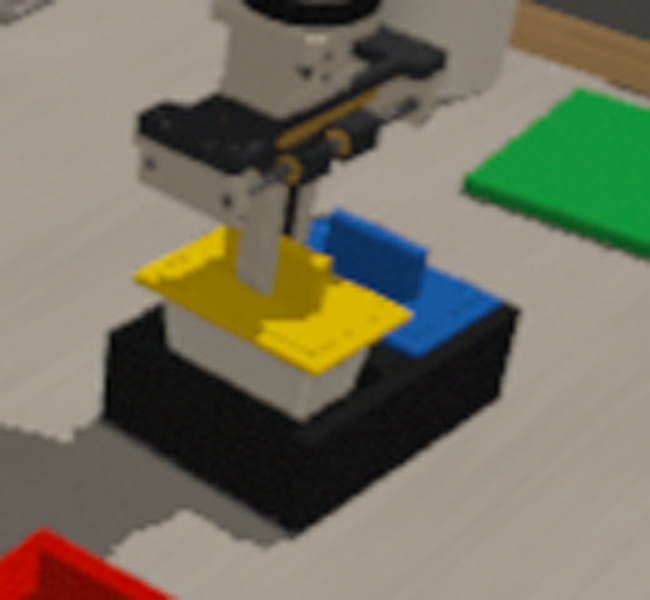

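The foot is now 14 mm down inside the well (white tub at crop (165,320)–(370,400), below the far rims) with no contact force. Continuing.

>>> arm_command:
  increments:
    - [0, 0, 0.02, 0, 0, 0]
    - [0, 0, 0.045, 0, 0, 0]
    - [0, 0, 0.07, 0, 0, 0]
    - [0, 0, 0.095, 0, 0, 0]
    - [0, 0, 0.11, 0, 0, 0]

```text
t: 11.08
tool_pos: [0.4995, 0.1833, 0.2814]
orientation: [-0.097, -3.139, 0.0]
force: [0.1, 0.1, -4.6]
opening: 0.0119
gripper_force: 40.0
```

>>> arm_command:
  increments:
    - [0, 0, 0.01, 0, 0, 0]
    - [0, 0, 0.02, 0, 0, 0]
    - [0, 0, 0.03, 0, 0, 0]
    - [0, 0, 0.04, 0, 0, 0]
    - [0, 0, 0.05, 0, 0, 0]

```text
t: 11.7
tool_pos: [0.4996, 0.1834, 0.2718]
orientation: [-0.097, -3.14, -0.0]
force: [0.1, 0.2, -4.4]
opening: 0.0116
gripper_force: 40.0
```

```bash
python3 -c "
from h import *
goto(.4996,.1831,.267,176.46)"
```

```text
t 11.7 pos [0.4996 0.1834 0.2718] inc [-0.    -0.001  0.024] [-0.     -0.0001  0.0001] F [ 0.1  0.2 -4.4] open 0.0116 grip 40.0 q [ 0.26  0.05  1.82  0.    1.27 -1.25]
```

>>> arm_command:
  increments:
    - [0, 0, 0.006, 0, 0, 0]
    - [0, 0, 0.012, 0, 0, 0]
    - [0, 0, 0.017, 0, 0, 0]
    - [0, 0, 0.021, 0, 0, 0]
    - [0, 0, 0.024, 0, 0, 0]

```text
t: 12.32
tool_pos: [0.4996, 0.1833, 0.2671]
orientation: [-0.097, -3.14, 0.0]
force: [-0.1, 0.2, -3.5]
opening: 0.0116
gripper_force: 40.0
```

>>> arm_command:
  increments:
    - [0, 0, 0.001, 0, 0, 0]
    - [0, 0, 0.002, 0, 0, 0]
    - [0, 0, 0.003, 0, 0, 0]
    - [0, 0, 0.004, 0, 0, 0]
    - [0, 0, 0.005, 0, 0, 0]

```text
t: 12.95
tool_pos: [0.4996, 0.1833, 0.2669]
orientation: [-0.097, -3.14, -0.0]
force: [-5.9, -1.2, 6.8]
opening: 0.0117
gripper_force: 40.0
```

The rim touched down at z = 0.267, the seated height, with the force now pushing up. Releasing.

>>> arm_command:
  increments:
    - [0, 0, -0.003, 0, 0, 0]
    - [0, 0, -0.003, 0, 0, 0]
    - [0, 0, -0.003, 0, 0, 0]
    - [0, 0, -0.003, 0, 0, 0]
    - [0, 0, -0.003, 0, 0, 0]
  fingers: -0.2

```text
t: 13.58
tool_pos: [0.4996, 0.1833, 0.2667]
orientation: [-0.097, -3.14, -0.0]
force: [0.4, 0.4, 1.0]
opening: 0.0546
gripper_force: 0.0
```

>>> arm_command:
  increments:
    - [0, 0, -0.05, 0, 0, 0]
    - [0, 0, -0.15, 0, 0, 0]
    - [0, 0, -0.3, 0, 0, 0]
    - [0, 0, -0.5, 0, 0, 0]
    - [0, 0, -0.7, 0, 0, 0]

```text
t: 14.2
tool_pos: [0.4995, 0.1833, 0.4087]
orientation: [0.097, 3.14, 0.0]
force: [0.6, 0.3, 0.3]
opening: 0.0557
gripper_force: 0.0
```

```bash
python3 - <<'E'
from h import *
goto(.4996,.1831,.267,176.46)
a=read_camera("scene")
for n,z in(((390,145),.076),((410,133),.076)):
    for col in("yellow","blue"): 
        q,s,y=blob(a,col,n,z); print(col,q.round(4),np.round(s,4),np.degrees(y).round(2))
q,s,y=blob(a,"red",(349,208),.056); print("red",q.round(4))
cv2.imwrite("pics/c5.png",cv2.resize(a["image"][100:220,320:450,::-1],None,fx=5,fy=5,interpolation=cv2.INTER_CUBIC))
E
```

```text
t 14.2 pos [0.4995 0.1833 0.4087] inc [-0.001 -0.001  0.709] [0.     0.0001 0.    ] F [0.6 0.3 0.3] open 0.0557 grip 0.0 q [ 0.26 -0.06  1.67  0.    1.53 -1.25]
yellow [0.508  0.1818] [0.1458 0.1077] -3.48
blue [0.5141 0.2877] [0.1468 0.1035] -6.01
yellow [0.508  0.1818] [0.1458 0.1077] -3.48
blue [0.5141 0.2877] [0.1468 0.1035] -6.01
red [ 0.5795 -0.0655]
```

View pics/c5.png

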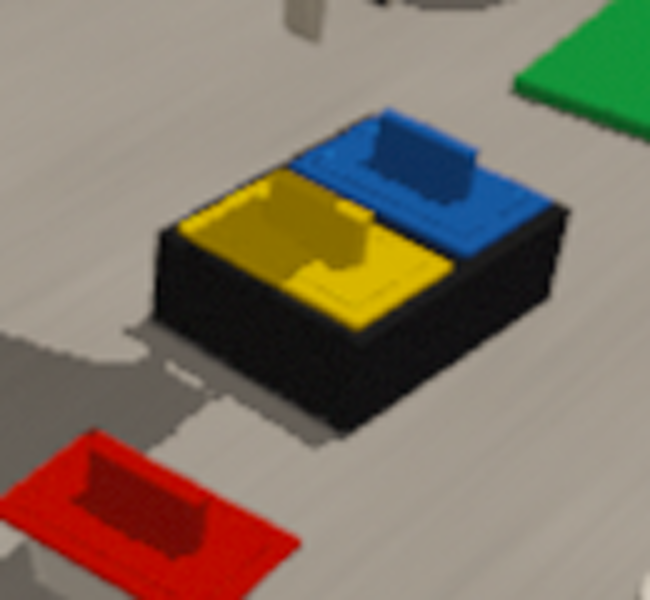

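The yellow lid (crop (180,175)–(450,325)) lies flat on the holder, level with the blue lid beside it. The red pan at (150,510) has not moved, and the gripper is clear.

```bash
python3 -c "
from plant import *
print(close_job())"
```

```text
the job is handed in; nothing more can be done
None
```

The yellow-lidded pan was lowered into the empty well while held and released only once its rim was down; it now lies flat and home on the holder, the red-lidded pan has not moved, and the job was handed in at about 14 s with the gripper clear.

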